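Stand the two fallen colour bottles back in their lane and close the row

ROBOT

A 7-joint arm with a two-finger parallel gripper is mounted at the origin on a cart in front of the work surface, level with it; the furniture and walls round the work are solid. World frame = base frame: x ahead of the robot, y to its left, z up, the work surface at z = 0. Lengths are in m, angles in rad, forces in N, time in s.
With the tool pointing down it reaches from about 0.4 to 0.875 m from the base axis. Payload 19.3 kg.
Tool frame: the origin (TCP) lies between the finger pads; the fingertips stand 17 mm ahead of it and the grasp point (between the pads) lies 2 mm behind it; z points along the fingers, y is the line along which they close (so a half turn about z gives the same grasp; the last joint's range is limited). The gripper opens to 85 mm and grips with 20 to 120 N. Pads are 22 mm wide; open, the fingers measure 114 mm over their backs; the gripper's body (76 mm by 85 mm) begins 54 mm behind the grasp point. The pads swing forward as they close: fully open they stand 13 mm farther back than shut.
Start: joints at [-1.308, 0.521, -0.036, 1.599, 0.021, 1.021, -0.113], TCP at [0.204, 0.591, 0.248] pointing down, gripper open.
Joint ranges: [-2.91, 2.91], [-0.3, 2.13], [-1.5, 1.42], [0.17, 2.43], [-1.26, 4.41], [0.16, 1.93], [-2.52, 2.52]. Speed limits (rad/s): [1.89, 1.89, 2.39, 2.39, 3.01, 3.01, 3.01].

INTERFACE

Orientations are given as [roll, pitch, yaw] about the fixed x, y, z axes, in that order (R = Rz(yaw) Ry(pitch) Rx(roll)).
In Python, from workcell import bot gives the robot as it stands.
- The arm moves only by the shell command python3 -m inch 'ROWS' [FORCE]. ROWS is JSON, a list of rows, each a list of 7 numbers: the shift along the tool's x, y, z in units of 200 mm (1.0 is 200 mm), then the turn, a rotation vector about the tool's x, y, z in units of 90 degrees (1.0 is 90 degrees), then the opening, from 0 (shut) to 1 (fully open). In form: [[x, y, z, rx, ry, rz, grip], ...]. A call has 1 to 20 rows; each row is the pose to reach, as a shift and turn from the pose commanded when the call began, along the tool's axes at that moment; what a row does not reach only later rows make up. A row lasts 1/8 s, in which the tool goes at most 62.5 mm and 10.7 degrees, less where a joint would pass 70% of its speed; a pose out of reach is approached as far as the arm can. A call with a number of a shift or a turn outside -1 to 1 is refused whole. A call with a gripper value outside its range is refused whole. The fingers move at their own pace and stop on an object; FORCE is the grip in N (left out, the last holds). Time passes only in rows, so rows that repeat a pose let the fingers close. It gives the time, the measured TCP pose, the force, the opening and the grip force at its end, in the units of the state.
- bot.observe(): the state, without advancing time (a new reading comes with each control period).
- bot.grab_frame(name): name is "scene" or "top" or "wrist"; returns a dict with "img" (384x512x3 uint8, red, green, blue), "z_map" (384x512 float32, m along the optical axis (not along the pixel's ray), 0 where there is no reading), "vfov" (degrees; the focal length in pixels is half the picture's height over the tangent of half this angle, whatever the lens; pixels are square), "cx", "cy" (the principal point, pixels), "rvec" (rotation vector, rad) and "tvec" (3), from world to camera coordinates, as OpenCV has them. Camera axes: x right, y down, z forward; pixel columns grow to the right and rows downward; lengths in m; the calibration is good to about 2 mm. A picture is of the moment at which its call begins.
- bot.job_done(): hands the job in; it is judged then, once.
The state is a dict: "clock": time; "qpos": joint angles; "qd": joint speeds; "joint_efforts": joint torques, N m; "position": TCP position; "tool_rot": TCP orientation; "force": force on the tool from outside, world axes, zero at the start; "moment": the same for the moment, N m; "grip_width": finger opening in m; "finger_force": force on a finger pad.
Only numpy, scipy, OpenCV 4.12 (cv2) and the standard library are available. Lean on these libraries where they do the work, as an engineer would, in place of code of your own. Each camera call takes 0.05 s, during which the arm holds its last target. There are 200 camera calls.

TASK

Two colour bottles have tipped over because the sliding follower of the white bottle lane was left too far back: the green one lies in the lane, the yellow one has fallen out behind it. Stand both upright in the lane behind the two bottles that still stand there, then slide the follower, the bracket with the black knob, up until the whole row of four is snug, with no gap, between the end stop and the follower. Don't knock over the standing bottles, don't squeeze the row hard, and leave the tubs, the jar and the scraper where they are.

Things in the scene. Friction and masses are not known exactly. Their poses are not given: they have to be found in the camera images.
- lane: fixed white sheet-metal channel for one file of bottles, 570 mm long (y), 66 mm wide (x), 60 mm clear between side lips 13.5 mm high; floor 4 mm above the worktop. Origin: centre of the underside, z up, y towards the end stop (plate 75 mm high, inner face at y = +0.281 in this frame). Low lip, 16 mm, at the other end
- green_bottle: loose squeeze bottle with green contents and green spout, lying in the lane, base towards the end stop, spout towards the follower. Round body 55 mm in diameter up to 146 mm from its base, then a neck 30 mm and a spout 20 mm in diameter, 186 mm in all; about 0.17 kg. Origin: centre of its base; z: along the bottle towards the spout
- brown_bottle: loose squeeze bottle with brown contents and brown spout, standing in the lane near the end stop. Body 55 mm in diameter up to 160 mm, 204 mm high with the spout, about 0.2 kg. Origin: centre of its base; z towards the spout.
- orange_bottle: loose squeeze bottle with orange contents and orange spout, standing in the lane near the end stop. Body 55 mm in diameter up to 157 mm, 200 mm high with the spout, about 0.2 kg. Origin: centre of its base; z towards the spout.
- follower (a joint): follower's position along the lane, m: 0 = fully back, front face 470 mm from the end stop; grows towards the stop (face at lane y = -0.189 + value). Stiff (a few N), stays where left. Aluminium inverted-U bracket, 54 mm wide (77 over the black shoes at its foot), 90 mm long, top 84 mm above the worktop, blue pad on the front face
- follower_knob (a point): grip point on the axis of the follower's round black knob, 26 mm in diameter; the knob reaches from 87 to 121 mm above the worktop, this point is at 104 mm. It lies 52 mm behind the front face of the follower; axes as the lane's.
- tub_m: bystander: magenta tub with blue lid, 107 mm wide, 70 mm high, at the back; origin: centre of its underside
- tub_d: bystander: dark grey tub, 107 mm wide, 70 mm high, at the back; origin: centre of its underside
- jar: bystander: white shaker jar with a purple band, 72 mm wide, 109 mm high, at the back right; origin: centre of its underside
- scraper: bystander: bench scraper with white round grip, 100x145x25 mm, lying at the front left; origin: centre of its underside
- yellow_bottle: loose squeeze bottle with pale yellow contents, black collar and yellow spout, lying on the worktop on the far side of the lane, roughly along it, spout towards the end-stop end. Round body 55 mm in diameter up to 149 mm from its base, then a neck 30 mm and a spout 20 mm in diameter, 190 mm in all; about 0.16 kg. Origin: centre of its base; z: along the bottle towards the spout
Mind the look-alikes: they are no part of the job. Leave any purple look-alike of the orange_bottle alone.

How it is judged:
By the outcome, as a careful person would: the job done as asked, in the order asked, and still so for the second after the job is handed in, with the robot touching nothing.
It also fails if it takes over 72 s, if anything falls off the work surface, if the arm or the gripper's body presses on something with over 40 N, if the wrist force passes 120 N, or if a joint passes its speed limit or range.

## Working session

There is one attempt and no reset: what is moved stays moved. The work goes in short steps, Python scripts to look and compute and a shell command to move; the robot and the scene stay as the last step left them, time stands still between calls to the robot, and variables do not carry over. Pictures are saved under pics/ and viewed, at most 13 in all, crops included, and the job is handed in when it is done.

```bash
ls; mkdir -p pics
cat > h.py <<'E'
import numpy as np, cv2
from workcell import bot
from scipy.spatial.transform import Rotation as R
def cloud(f):
    h,w=f["z_map"].shape; fl=h/2/np.tan(np.radians(f["vfov"])/2)
    u,v=np.meshgrid(np.arange(w),np.arange(h)); z=f["z_map"]
    P=np.stack([(u-f["cx"])/fl*z,(v-f["cy"])/fl*z,z],-1)
    M=cv2.Rodrigues(np.array(f["rvec"],float))[0]
    W=(P-np.array(f["tvec"]).ravel())@M
    W[z==0]=np.nan
    return W
def save(n,img): cv2.imwrite("pics/"+n,cv2.cvtColor(np.ascontiguousarray(img),cv2.COLOR_RGB2BGR))
E
python3 - <<'E'
from h import *
o=bot.observe(); print(o)
ims=[]
for n in["top","scene"]:
    f=bot.grab_frame(n); ims.append(f["img"]); np.savez(n+".npz",img=f["img"],W=cloud(f)); print(n,f["vfov"],f["tvec"],f["rvec"],f["cx"],f["cy"])
save("top0.png",cv2.resize(ims[0],(800,600))); save("scene0.png",cv2.resize(ims[1],(800,600)))
E
```

```text
pics
{'clock': 0.0, 'qpos': array([-1.30817996,  0.52202447, -0.03632207,  1.5999992 ,  0.02116813,
        1.02107657, -0.11279736]), 'qd': array([-0.00063257,  0.00084118,  0.00026325,  0.00201168,  0.00122349,
        0.00043698, -0.00078345]), 'joint_efforts': array([-1.38459840e-03, -9.27094960e+01,  1.97966695e+00, -3.69939744e+01,
        1.79484993e-02,  7.96260720e-03,  4.30031434e-06]), 'position': array([0.20411756, 0.59040009, 0.2477224 ]), 'tool_rot': array([-3.14046996e+00,  5.48733282e-05,  2.80874753e+00]), 'force': array([-0.36477767, -0.39333456, -0.75067635]), 'moment': array([-0.02123393, -0.03220714,  0.02887741]), 'finger_force': 0.0, 'grip_width': 0.08549731646242824}
top 49.11081396134463 [-0.02282778  0.51204977  1.28869229] [ 2.18043992 -2.11859447  0.14524383] 258.6479904649311 185.59913940461652
scene 54.909058292902635 [-0.41222287  0.21409233  1.08938431] [ 1.92072597 -0.66225891  0.41847157] 249.35845659455757 194.22387266753262
```

View pics/top0.png

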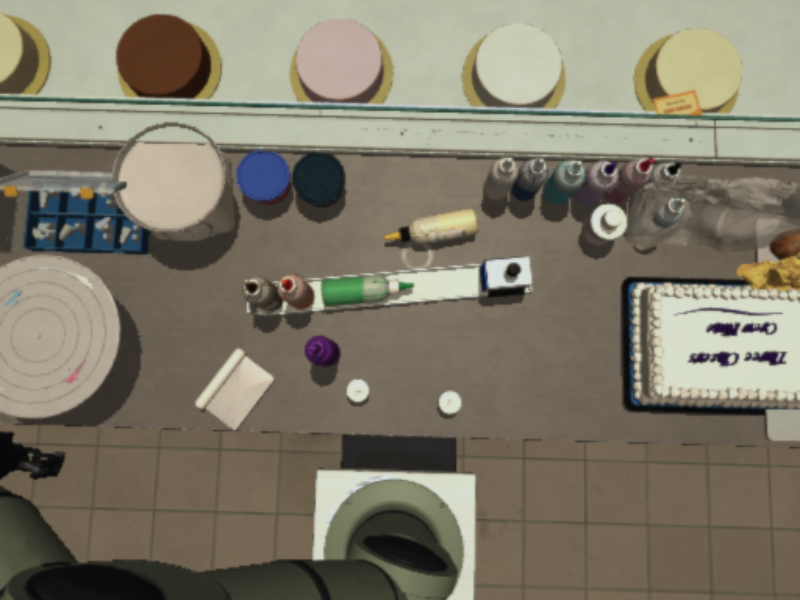

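View pics/scene0.png

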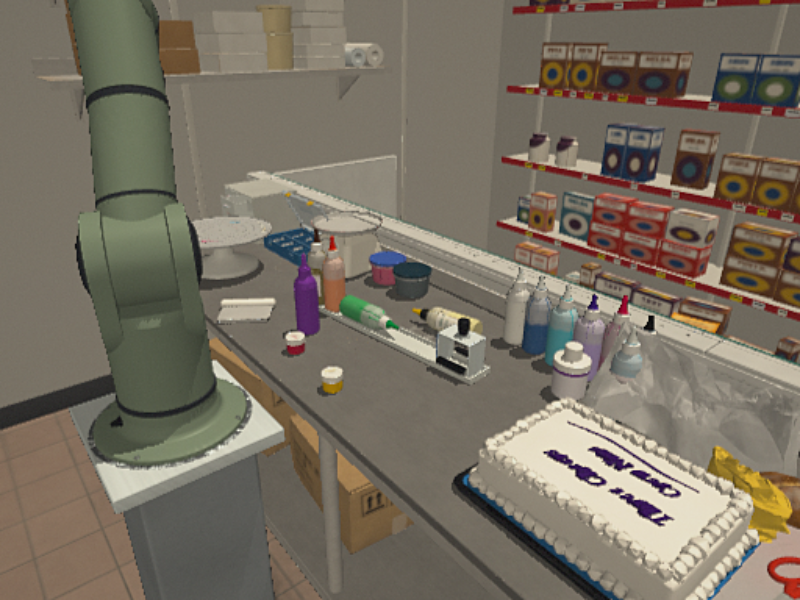

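Top view (800×600): the green bottle lies at (355,290) and the yellow at (435,230) with its spout to the left. Brown stands at (262,293), orange at (296,291), and the follower knob is at (513,270). Possible mix-ups are the purple look-alike (321,350), the bottle row at the back right (500–670,180) and the jar (607,222). By the description I choose the lying green and pale-yellow bottles. Next I'll measure and check in a crop.

Run:
```python
from h import *
d=np.load("top.npz"); img=d["img"]; W=d["W"]; s=512/800
hsv=cv2.cvtColor(img,cv2.COLOR_RGB2HSV)
def at(u,v): return W[int(v*s),int(u*s)].round(3)
for n,u,v in[("table",400,340),("knob",513,269),("brown",262,285),("orange",288,283),("purple",318,345),("stop",249,300),("lane",450,285),("ftop",495,280),("gren",345,291),("yel",450,226),("fl",484,264),("fr",530,262),("frb",530,290),("tubd",320,170)]: print(n,at(u,v))
# boxes by region: points with height in crop, along-axis extents
def reg(u0,u1,v0,v1): m=np.zeros(img.shape[:2],bool); m[int(v0*s):int(v1*s),int(u0*s):int(u1*s)]=1; return m
def fit(name,m):
    P=W[m]; P=P[~np.isnan(P[:,0])]; xy=P[:,:2]; c=xy.mean(0); u,S,V=np.linalg.svd(xy-c,full_matrices=False); a=V[0]; a=a*np.sign(a[1])
    t=(xy-c)@a; n=(xy-c)@[-a[1],a[0]]
    print(name,len(P),"c",c.round(4),"axis",a.round(4),"t",np.percentile(t,[0,1,99,100]).round(4),"n",np.percentile(n,[1,99]).round(4),"z",np.percentile(P[:,2],[2,50,98]).round(4))
    return c,a
g=reg(315,416,265,312)&(hsv[...,1]>110)&(hsv[...,0]>45)&(hsv[...,0]<80)&(W[...,2]>.02); fit("green",g)
y=reg(380,480,203,250)&(W[...,2]>.012); fit("yellow all",y)
yb=reg(416,480,203,250)&(W[...,2]>.03); fit("yellow body",yb)
L=reg(400,480,262,312)&(W[...,2]>.002)&(W[...,2]<.03)&(hsv[...,1]<60)&(hsv[...,2]>130); fit("lane",L)
k=reg(495,530,255,290)&(W[...,2]>.1); fit("knob",k)
f=reg(478,536,252,300)&(W[...,2]>.07)&(W[...,2]<.095); fit("ftop",f)
for n,r in[("brown",(240,280,270,315)),("orange",(276,316,268,312))]:
    m=reg(*r)&(W[...,2]>.17); fit(n,m)
save("c0.png",cv2.resize(img[110:220,140:360],(800,400),interpolation=cv2.INTER_CUBIC))
```

```text
table [ 0.415 -0.002  0.003]
knob [ 0.547 -0.212  0.121]
brown [0.499 0.255 0.151]
orange [0.499 0.2   0.185]
purple [0.393 0.144 0.167]
stop [0.471 0.28  0.137]
lane [ 0.531 -0.102  0.005]
ftop [ 0.531 -0.182  0.085]
gren [0.505 0.111 0.059]
yel [ 0.646 -0.097  0.049]
fl [ 0.565 -0.161  0.078]
fr [ 0.585 -0.267  0.002]
frb [ 0.525 -0.265  0.014]
tubd [0.749 0.171 0.069]
green 389 c [0.5061 0.1081] axis [-0.1361  0.9907] t [-0.1309 -0.1249  0.0435  0.0451] n [-0.0241  0.0217] z [0.0355 0.0544 0.062 ]
yellow all 820 c [ 0.6415 -0.0728] axis [-0.1961  0.9806] t [-0.0787 -0.0764  0.1025  0.1103] n [-0.0293  0.0233] z [0.0281 0.0484 0.0582]
yellow body 657 c [ 0.6445 -0.0874] axis [-0.2315  0.9728] t [-0.0634 -0.0621  0.0616  0.0645] n [-0.0292  0.0231] z [0.0334 0.0506 0.0582]
lane 801 c [ 0.5369 -0.0838] axis [-0.1321  0.9912] t [-0.0803 -0.077   0.0842  0.0889] n [-0.0432  0.0364] z [0.0021 0.0053 0.0159]
knob 65 c [ 0.5473 -0.2129] axis [-0.7234  0.6904] t [-0.0132 -0.013   0.0105  0.0106] n [-0.0109  0.0121] z [0.1051 0.1198 0.1252]
ftop 461 c [ 0.547 -0.205] axis [-0.1104  0.9939] t [-0.0479 -0.0466  0.0421  0.0428] n [-0.0271  0.0258] z [0.0771 0.0841 0.0893]
brown 68 c [0.4905 0.2652] axis [-0.8767  0.4811] t [-0.0139 -0.0126  0.0129  0.0136] n [-0.0145  0.0096] z [0.1703 0.1769 0.2074]
orange 45 c [0.4981 0.2019] axis [-0.5866  0.8099] t [-0.0117 -0.0107  0.0112  0.0115] n [-0.0129  0.01  ] z [0.1703 0.1778 0.2042]
```

View pics/c0.png

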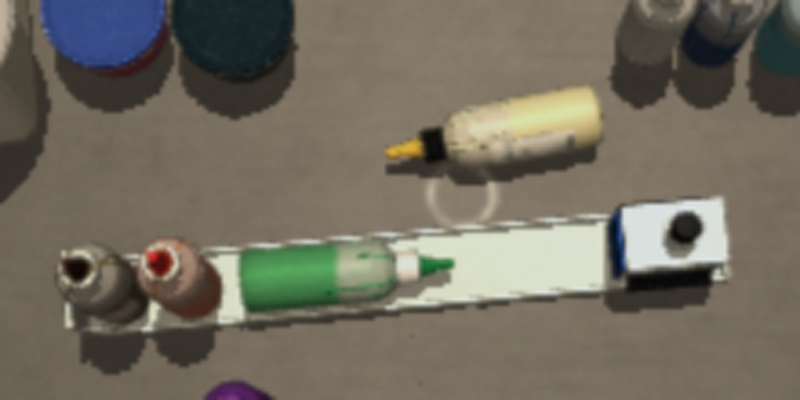

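The crop confirms the choice: green lies in the lane at about (340,270), yellow at (530,125), knob at (687,225). Next, a helper that computes row values.

```bash
cat >> h.py <<'E'
yaw=0.12; ey=np.array([-np.sin(yaw),np.cos(yaw),0]); ex=np.array([np.cos(yaw),np.sin(yaw),0]); up=np.array([0,0,1.])
K=np.array([.5473,-.2129,0])
def L(s,z,n=0): return K+ey*s+ex*n+up*z      # lane: distance ahead of knob's start, height, sideways
def frame(z,y):  # tool rotation from approach dir and closing dir
    z=np.array(z,float)/np.linalg.norm(z); y=np.array(y,float); y=y-z*(y@z); y/=np.linalg.norm(y)
    return np.column_stack([np.cross(y,z),y,z])
def row(g,Rt,o=None):  # grasp point g, rotation Rt -> row numbers
    o=o or bot.observe(); R0=R.from_euler("xyz",o["tool_rot"]).as_matrix()
    t=g+.002*Rt[:,2]
    d=R0.T@(t-o["position"])/.2; r=R.from_matrix(R0.T@Rt).as_rotvec()/(np.pi/2)
    return d.round(3),r.round(3)
E
python3 - <<'E'
from h import *
s45=np.sqrt(.5)
Rg=frame(ey*s45-up*s45,ex); g=L(.371-.085,.042); print(g)
for z in(.14,): print(row(g+up*z,Rg))
print(row(g+up*.25,frame(-up,ex)))
E
```

```text
[0.51306231 0.07104327 0.042     ]
(array([-2.305, -1.943,  0.338]), array([-0.279,  0.446,  0.673]))
(array([-2.308, -1.95 , -0.209]), array([-0.001,  0.   ,  0.712]))
```

```bash
python3 -m inch '[[-0.5,-0.42,-0.3,0,0,0,1],[-1,-0.85,-0.3,0,0,0,1],[-1,-0.85,-0.3,0,0,0,1],[-1,-0.85,-0.3,0,0,0,1],[-1,-0.85,-0.3,0,0,0,1]]' 40; python3 -m inch '[[-1,-0.85,0,0,0,0,1],[-1,-0.85,0,0,0,0,1],[-1,-0.85,0,0,0,0.2,1],[-1,-0.85,0,0,0,0.4,1],[-1,-0.85,0,0,0,0.6,1],[-1,-0.85,0,0,0,0.712,1],[-1,-0.85,0,0,0,0.712,1]]'
python3 - <<'E'
from h import *
s45=np.sqrt(.5); g=L(.371-.085,.042); print(bot.observe()["qpos"].round(2))
print(row(g+up*.14,frame(ey*s45-up*s45,ex)))
E
```

```text
clock: 0.72
position: [0.3395, 0.3615, 0.309]
tool_rot: [3.141, 0.001, 2.805]
force: [-0.1, 0.7, 0.1]
grip_width: 0.0854
finger_force: 0.0
clock: 1.6
position: [0.4711, 0.1383, 0.3081]
tool_rot: [-3.141, 0.0, 1.864]
force: [0.7, 0.1, -0.4]
grip_width: 0.0856
finger_force: 0.0
[-0.68  0.25  0.34  1.88 -0.1   1.03 -0.01]
(array([-0.376,  0.105,  0.637]), array([-0.044,  0.499,  0.105]))
```

```bash
python3 -m inch '[[-0.376,0.105,0.2,-0.01,0.1,0.03,1],[-0.376,0.105,0.3,-0.02,0.22,0.05,1],[-0.376,0.105,0.4,-0.03,0.33,0.08,1],[-0.376,0.105,0.637,-0.044,0.44,0.105,1],[-0.376,0.105,0.637,-0.044,0.499,0.105,1],[-0.376,0.105,0.637,-0.044,0.499,0.105,1],[-0.376,0.105,0.637,-0.044,0.499,0.105,1]]'
python3 - <<'E'
from h import *
s45=np.sqrt(.5); g=L(.371-.085,.042); print(bot.observe()["qpos"].round(2))
print(row(g+up*.0,frame(ey*s45-up*s45,ex)))
f=bot.grab_frame("wrist"); save("w1.png",f["img"])
E
```

```text
clock: 2.48
position: [0.5136, 0.0735, 0.1812]
tool_rot: [3.14, -0.783, 1.7]
force: [-0.4, 0.3, 0.6]
grip_width: 0.0852
finger_force: 0.0
[ 0.07  0.64  0.12  1.9  -0.93  1.13  0.95]
(array([-0.499, -0.005,  0.495]), array([-0.003,  0.001,  0.004]))
```

View pics/w1.png

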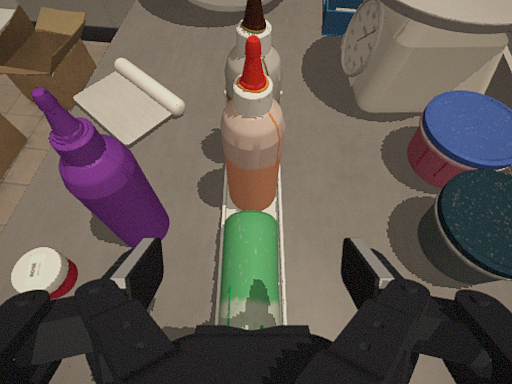

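The wrist view shows green centred (column 250) between the finger pads (150 and 358), with orange and brown standing beyond it. I'll descend and grip.

```bash
python3 -m inch '[[-0.15,-0.003,0.15,0,0,0,1],[-0.3,-0.005,0.3,0,0,0,1],[-0.4,-0.005,0.4,0,0,0,1],[-0.46,-0.005,0.46,0,0,0,1],[-0.499,-0.005,0.495,0,0,0,1],[-0.499,-0.005,0.495,0,0,0,1],[-0.499,-0.005,0.495,0,0,0,1],[-0.499,-0.005,0.495,0,0,0,0],[-0.499,-0.005,0.495,0,0,0,0],[-0.499,-0.005,0.495,0,0,0,0],[-0.499,-0.005,0.495,0,0,0,0],[-0.499,-0.005,0.495,0,0,0,0]]' 40
```

```text
clock: 4.03
position: [0.5129, 0.0723, 0.041]
tool_rot: [3.14, -0.786, 1.698]
force: [-0.8, -2.2, 7.3]
grip_width: 0.0541
finger_force: 40.7
```

```bash
cat >> h.py <<'E'
def hold(o,base,a):  # bottle base/axis in tool frame
    R0=R.from_euler("xyz",o["tool_rot"]).as_matrix()
    np.savez("hold.npz",b=R0.T@(base-o["position"]),a=R0.T@a)
def place(base,d,o=None): # tool pose for upright bottle at base, approach heading d
    h=np.load("hold.npz"); a=h["a"]/np.linalg.norm(h["a"])
    ct=np.array([1.0])
    c=a[2]; z=d*np.sqrt(1-c*c)+up*c; y=np.cross(z,up)
    best=None
    for sg in(1,-1):
        Rt=frame(z,sg*y)
        if (Rt@a)@up>.99: best=Rt
    t=base-best@h["b"]; return row(t-.002*best[:,2],best,o)
E
python3 - <<'E'
from h import *
o=bot.observe(); hold(o,L(.371,.0315),-ey)
o["position"]=o["position"]+up*.17
for n,d in[("-x",-ex),("diag",(-ex+ey)/2**.5),("+x",ex)]:
  print(n,*place(L(.325,.07),d,o))
E
python3 -m inch '[[0.1,0,-0.1,0,0,0,0],[0.3,0,-0.3,0,0,0,0],[0.5,0,-0.5,0,0,0,0],[0.6,0,-0.6,0,0,0,0],[0.6,0,-0.6,0,0,0,0],[0.6,0,-0.6,0,0,0,0]]'
```

```text
-x [-0.068  0.048  0.337] [-0.    -0.769  1.093]
diag [-0.092  0.036  0.313] [-1.000e-03 -4.620e-01  1.588e+00]
+x [-0.071 -0.046  0.334] [ 0.002 -0.771 -1.084]
clock: 4.78
position: [0.5123, 0.0724, 0.2094]
tool_rot: [3.142, -0.786, 1.697]
force: [0.5, -0.1, -2.4]
grip_width: 0.0533
finger_force: 42.9
```

```bash
python3 -m inch '[[-0.07,0,-0.35,0,0,0,0],[-0.07,0,-0.35,0,-0.06,0.09,0],[-0.07,0,-0.35,0,-0.13,0.19,0],[-0.07,0,-0.35,0,-0.2,0.28,0],[-0.07,0,-0.35,0,-0.26,0.37,0],[-0.07,0,-0.35,0,-0.32,0.46,0],[-0.07,0,-0.35,0,-0.385,0.547,0],[-0.07,0,-0.35,0,-0.385,0.547,0],[-0.07,0,-0.35,0,-0.385,0.547,0]]'
python3 - <<'E'
from h import *
print(bot.observe()["qpos"].round(2))
for n,d in[("-x",-ex),("diag",(-ex+ey)/2**.5),("+x",ex)]:
  print(n,*place(L(.325,.07),d))
E
```

```text
clock: 5.9
position: [0.5196, 0.013, 0.2488]
tool_rot: [-2.8, -0.001, 0.91]
force: [-0.3, -0.9, -1.4]
grip_width: 0.0534
finger_force: 43.2
[-0.36  0.56  0.52  1.7  -0.46  1.29 -0.33]
-x [ 0.383 -0.132  0.552] [-0.    -0.384  0.547]
diag [ 0.35  -0.117  0.547] [ 0.222 -0.22   0.985]
+x [ 0.312 -0.192  0.573] [-0.693 -0.493 -1.385]
```

```bash
python3 -m inch '[[0,0,0,0,-0.06,0.09,0],[0,0,0,0,-0.13,0.19,0],[0,0,0,0,-0.2,0.28,0],[0,0,0,0,-0.26,0.37,0],[0,0,0,0,-0.32,0.46,0],[0,0,0,0,-0.384,0.547,0],[0,0,0,0,-0.384,0.547,0],[0,0,0,0,-0.384,0.547,0]]'
python3 - <<'E'
from h import *
print(bot.observe()["qpos"].round(2))
print(*place(L(.325,.03),-ex))
f=bot.grab_frame("scene"); save("s2.png",f["img"][80:280,100:400].repeat(2,0).repeat(2,1))
E
```

```text
clock: 6.9
position: [0.5199, 0.0124, 0.2497]
tool_rot: [-3.138, 0.783, 0.122]
force: [0.3, 0.5, -1.5]
grip_width: 0.0536
finger_force: 43.2
[-0.52  0.93  0.75  1.35 -0.34  1.83 -1.16]
[ 0.515 -0.491  0.448] [-0.001 -0.001  0.001]
```

View pics/s2.png

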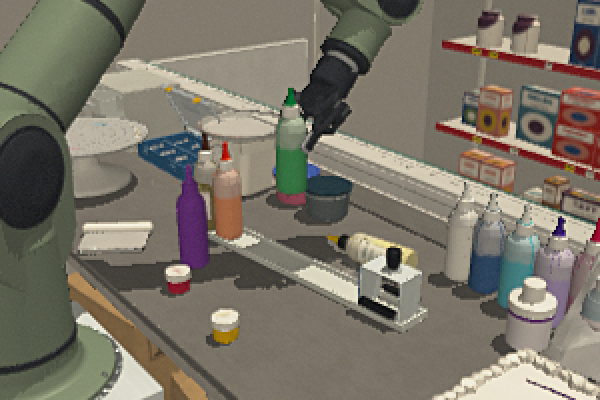

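The scene shows green upright at (292,150) in the gripper, orange and brown still standing at (228,195) and (205,165). I'll move it over the lane and measure the sideways fit before lowering.

```bash
python3 -m inch '[[0.07,-0.25,0,0,0,0,0],[0.07,-0.491,0.0,0,0,0,0],[0.25,-0.491,0.2,0,0,0,0],[0.4,-0.491,0.34,0,0,0,0],[0.515,-0.491,0.448,0,0,0,0],[0.515,-0.491,0.448,0,0,0,0],[0.515,-0.491,0.448,0,0,0,0]]'
cat >> h.py <<'E'
from scipy.optimize import least_squares
def circ(P,r=.0275):
    f=lambda c:np.hypot(P[:,0]-c[0],P[:,1]-c[1])-r
    c0=P[:,:2].mean(0); cam=c0
    best=min((least_squares(f,c0+d,loss="soft_l1",f_scale=.002) for d in .02*np.array([[1,0],[-1,0],[0,1],[0,-1]])),key=lambda s:s.cost)
    return best.x,np.sqrt(np.mean(best.fun**2))
def lanefit(W):   # lip midline per slice along lane, n offset wrt L()
    Q=W.reshape(-1,3); Q=Q[~np.isnan(Q[:,0])]; q=Q-K; s=q@ey; n=q@ex
    for s0 in(.05,.1,.15,.2,.25):
        m=(abs(s-s0)<.025)&(abs(n)<.06)
        h=m&(Q[:,2]>.011)&(Q[:,2]<.022)
        print(s0,"lips n",np.percentile(n[h],[5,50,95]).round(4) if h.sum()>5 else h.sum(), "lo",np.median(n[h&(n<0)]).round(4),"hi",np.median(n[h&(n>0)]).round(4))
E
python3 - <<'E'
from h import *
print(bot.observe()["qpos"].round(2))
d=np.load("top.npz"); lanefit(d["W"]); print(); lanefit(np.load("scene.npz")["W"])
exp=L(.325,.03); print("exp",exp)
for n in("scene","top"):
    f=bot.grab_frame(n); W=cloud(f); hsv=cv2.cvtColor(f["img"],cv2.COLOR_RGB2HSV)
    m=(hsv[...,1]>90)&(hsv[...,0]>45)&(hsv[...,0]<85)&(np.hypot(W[...,0]-exp[0],W[...,1]-exp[1])<.05)
    P=W[m]; print(n,len(P),P[:,2].min().round(3),P[:,2].max().round(3))
    for a,b in((.04,.08),(.1,.15)):
        p=P[(P[:,2]>a)&(P[:,2]<b)]
        if len(p)>10:
            c,e=circ(p); q=np.r_[c,0]-K; print(a,len(p),c.round(4),e.round(4),"s",(q@ey).round(4),"n",(q@ex).round(4))
E
```

```text
clock: 7.82
position: [0.5183, 0.1116, 0.115]
tool_rot: [3.141, 0.783, 0.118]
force: [0.1, 0.1, -1.1]
grip_width: 0.0535
finger_force: 43.3
[-0.61  1.1   0.67  1.37 -0.5   1.69 -1.27]
0.05 lips n [-0.0317 -0.0173  0.0337] lo -0.0299 hi 0.0291
0.1 lips n [-0.0303  0.0319  0.0354] lo -0.0298 hi 0.0329
0.15 lips n [-0.0317 -0.0283  0.0346] lo -0.0301 hi 0.0333
0.2 lips n [-0.0314  0.0315  0.0353] lo -0.0304 hi 0.0334
0.25 lips n [-0.0317  0.0321  0.035 ] lo -0.0303 hi 0.0329

0.05 lips n [-0.0354  0.0057  0.0326] lo -0.0333 hi 0.021
0.1 lips n [-0.0341 -0.0288  0.0324] lo -0.0308 hi 0.0317
0.15 lips n [-0.034  -0.0299  0.0354] lo -0.0322 hi 0.0343
0.2 lips n [-0.0321  0.0157  0.0346] lo -0.0307 hi 0.0306
0.25 lips n [-0.0328 -0.0224 -0.0087] lo -0.0224 hi nan
exp [0.50839353 0.10976281 0.03      ]
scene 287 0.032 0.212
0.04 133 [0.5118 0.1082] 0.0023 s 0.3231 n 0.0032
0.1 30 [0.5118 0.1086] 0.0022 s 0.3234 n 0.0032
top 74 0.048 0.214
0.04 21 [0.5116 0.11  ] 0.0005 s 0.3248 n 0.0032
  return _methods._mean(a, axis=axis, dtype=dtype,
  ret = ret.dtype.type(ret / rcount)
```

```bash
python3 -m inch '[[-0.006,0,0.006,0,0,0,0],[0.014,0,0.026,0,0,0,0],[0.034,0,0.046,0,0,0,0],[0.049,0,0.061,0,0,0,0],[0.06,0,0.072,0,0,0,0],[0.068,0,0.08,0,0,0,0],[0.074,0,0.086,0,0,0,0],[0.074,0,0.086,0,0,0,0]]'
python3 - <<'E'
from h import *
exp=L(.325,.03)
print(place(L(.325,.004),-ex))
for n in("scene","top"):
    f=bot.grab_frame(n); W=cloud(f); hsv=cv2.cvtColor(f["img"],cv2.COLOR_RGB2HSV)
    m=(hsv[...,1]>90)&(hsv[...,0]>45)&(hsv[...,0]<85)&(np.hypot(W[...,0]-exp[0],W[...,1]-exp[1])<.05)
    P=W[m]; print(n,len(P),P[:,2].min().round(3),P[:,2].max().round(3))
    for a,b in((.02,.06),(.07,.12)):
        p=P[(P[:,2]>a)&(P[:,2]<b)]
        if len(p)>10:
            c,e=circ(p); q=np.r_[c,0]-K; print(a,len(p),c.round(4),e.round(4),"s",(q@ey).round(4),"n",(q@ex).round(4))
E
```

```text
clock: 8.93
position: [0.5161, 0.1114, 0.0917]
tool_rot: [3.14, 0.786, 0.117]
force: [0.5, 0.5, 12.6]
grip_width: 0.0532
finger_force: 44.0
(array([0.02 , 0.001, 0.008]), array([-0.   ,  0.001, -0.001]))
scene 275 0.008 0.187
0.02 135 [0.5095 0.1085] 0.0024 s 0.3236 n 0.0009
0.07 53 [0.5092 0.1093] 0.0022 s 0.3245 n 0.0008
top 73 0.022 0.191
0.02 25 [0.5091 0.11  ] 0.0006 s 0.3251 n 0.0007
```

Contact force is 12.6 N and the spout top is at 0.19 m, so the base is on the lane floor. I'll release and back off.

```bash
python3 -m inch '[[-0.003,0,-0.003,0,0,0,0],[-0.003,0,-0.003,0,0,0,0.8],[-0.003,0,-0.003,0,0,0,0.8],[-0.003,0,-0.003,0,0,0,0.8],[-0.003,0,-0.05,0,0,0,0.8],[-0.003,0,-0.15,0,0,0,0.8],[-0.003,0,-0.35,0,0,0,0.8],[-0.003,0,-0.6,0,0,0,0.8],[-0.003,0,-0.8,0,0,0,0.8],[-0.003,0,-0.8,0,0,0,0.8],[-0.003,0,-0.8,0,0,0,0.8]]'
python3 - <<'E'
from h import *
for n in("scene","top"):
    f=bot.grab_frame(n); np.savez(n+"2.npz",img=f["img"],W=cloud(f))
    if n=="scene":
        save("s3.png",f["img"][80:280,100:400].repeat(2,0).repeat(2,1))
    W=cloud(f); Q=W.reshape(-1,3); Q=Q[~np.isnan(Q[:,0])]
    # yellow
    hsv=cv2.cvtColor(f["img"],cv2.COLOR_RGB2HSV)
    m=(abs(W[...,0]-.64)<.07)&(abs(W[...,1]+.06)<.13)&(W[...,2]>.012)&(W[...,2]<.07)
    q=W[m]; q=q[(q-K)@ex>.05]
    b=q[q[:,2]>.045]; 
    c=b[:,:2].mean(0); V=np.linalg.svd(b[:,:2]-c)[2][0]; V*=np.sign(V[1]); t=(q[:,:2]-c)@V; nn=(q[:,:2]-c)@[V[1],-V[0]]
    print(n,len(q),len(b),c.round(4),V.round(4),"t",np.percentile(t,[0,1,99,100]).round(4),"n",np.percentile(nn,[1,99]).round(4),"z",np.percentile(q[:,2],99).round(3))
    # body-only midline: mean of extremes per slice
    for t0 in(-.06,-.03,0,.03):
        k=abs(t-t0)<.01; zz=q[k]; 
        top=zz[:,2]>zz[:,2].max()-.004
        print(t0,np.percentile(nn[k],[2,98]).round(4),"ridge",nn[k][top].mean().round(4))
E
```

```text
clock: 10.4
position: [0.6187, 0.1232, 0.1989]
tool_rot: [3.14, 0.771, 0.116]
force: [0.3, -0.5, -2.4]
grip_width: 0.0681
finger_force: 0.0
scene 355 150 [ 0.6403 -0.0874] [-0.2681  0.9634] t [-0.0698 -0.0675  0.1128  0.1209] n [-0.0209  0.0247] z 0.056
-0.06 [-0.0171  0.027 ] ridge 0.0004
-0.03 [-0.0139  0.015 ] ridge 0.0061
0 [-0.0222  0.0122] ridge 0.0048
0.03 [-0.0201  0.0139] ridge 0.0062
top 819 530 [ 0.6465 -0.0838] [-0.2021  0.9794] t [-0.0663 -0.0645  0.1143  0.1221] n [-0.0258  0.0267] z 0.059
-0.06 [-0.0245  0.0248] ridge 0.0002
-0.03 [-0.025   0.0264] ridge 0.0031
0 [-0.0259  0.0253] ridge 0.0025
0.03 [-0.0257  0.0244] ridge -0.001
```

View pics/s3.png

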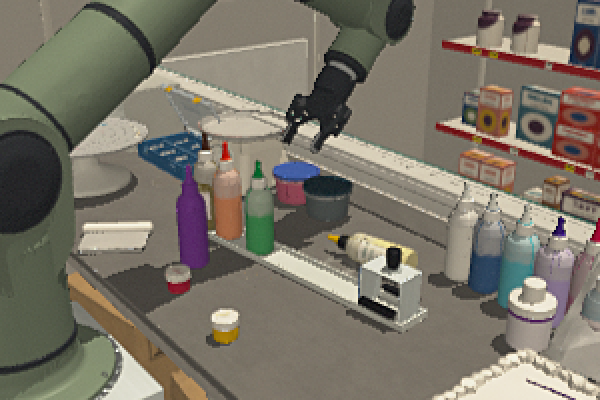

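Green stands in the lane at (260,210), with brown and orange untouched. Now the yellow bottle at (375,245).

```bash
cat >> h.py <<'E'
ya=np.array([-.202,.979,0]); ya/=np.linalg.norm(ya); yn=np.array([ya[1],-ya[0],0]); yb=np.array([.6600,-.1494,.0275]); yg=yb+ya*.085+up*.0065
YR=frame(-ya-up,yn)
E
python3 - <<'E'
from h import *
print(bot.observe()["qpos"].round(2))
print(yg,row(yg+up*.2,frame(-up,yn)))
E
```

```text
[-0.27  1.04  0.06  0.93 -0.13  1.93 -1.67]
[ 0.64282351 -0.06615357  0.034     ] (array([-0.106,  0.954, -0.118]), array([-0.404,  0.368, -0.998]))
```

```bash
python3 -m inch '[[-0.02,0.1,-0.1,-0.04,0.04,-0.1,0.9],[-0.05,0.3,-0.118,-0.08,0.07,-0.2,1],[-0.1,0.5,-0.118,-0.12,0.11,-0.3,1],[-0.106,0.7,-0.118,-0.16,0.15,-0.4,1],[-0.106,0.9,-0.118,-0.2,0.18,-0.5,1],[-0.106,0.954,-0.118,-0.24,0.22,-0.6,1],[-0.106,0.954,-0.118,-0.28,0.26,-0.7,1],[-0.106,0.954,-0.118,-0.32,0.29,-0.8,1],[-0.106,0.954,-0.118,-0.36,0.33,-0.9,1],[-0.106,0.954,-0.118,-0.404,0.368,-0.998,1],[-0.106,0.954,-0.118,-0.404,0.368,-0.998,1],[-0.106,0.954,-0.118,-0.404,0.368,-0.998,1]]'
python3 - <<'E'
from h import *
print(bot.observe()["qpos"].round(2))
print(row(yg+up*.15,YR))
E
```

```text
clock: 12.0
position: [0.6417, -0.0659, 0.2297]
tool_rot: [-3.134, 0.003, 1.772]
force: [0.6, -0.3, 0.1]
grip_width: 0.0852
finger_force: 0.0
[ 0.24  0.59 -0.36  1.54  0.23  1.05  0.02]
(array([-0.009,  0.007,  0.235]), array([-0.005, -0.498,  0.001]))
```

```bash
python3 -m inch '[[-0.009,0.007,0.1,0,-0.1,0,1],[-0.009,0.007,0.2,0,-0.21,0,1],[-0.009,0.007,0.235,0,-0.32,0,1],[-0.009,0.007,0.235,0,-0.42,0,1],[-0.009,0.007,0.235,0,-0.498,0,1],[-0.009,0.007,0.235,0,-0.498,0,1],[-0.009,0.007,0.235,0,-0.498,0,1]]'
python3 - <<'E'
from h import *
print(bot.observe()["qpos"].round(2))
print(row(yg,YR))
f=bot.grab_frame("wrist"); save("w2.png",f["img"])
E
```

```text
clock: 12.88
position: [0.6436, -0.0675, 0.1835]
tool_rot: [-3.135, 0.783, 1.779]
force: [0.8, -0.5, -0.3]
grip_width: 0.0852
finger_force: 0.0
[-0.36  0.7   0.03  1.74  0.9   1.06 -0.74]
(array([0.533, 0.001, 0.534]), array([-0.002, -0.001,  0.002]))
```

View pics/w2.png

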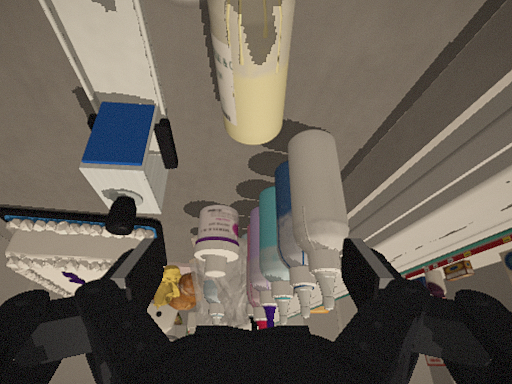

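Yellow is centred (column 253) between the fingers, and the back-right row and jar are clear below. I'll descend and grip.

```bash
python3 -m inch '[[0.15,0,0.15,0,0,0,1],[0.3,0,0.3,0,0,0,1],[0.42,0,0.42,0,0,0,1],[0.5,0,0.5,0,0,0,1],[0.533,0,0.533,0,0,0,1],[0.533,0,0.533,0,0,0,1],[0.533,0,0.533,0,0,0,0],[0.533,0,0.533,0,0,0,0],[0.533,0,0.533,0,0,0,0],[0.533,0,0.533,0,0,0,0],[0.533,0,0.533,0,0,0,0]]' 40
python3 - <<'E'
from h import *
o=bot.observe(); hold(o,yb,ya)
o["position"]=o["position"]+up*.21
print(place(L(.235,.09),-ex,o),place(L(.235,.09),ex,o))
E
```

```text
clock: 14.3
position: [0.643, -0.0673, 0.0336]
tool_rot: [-3.136, 0.785, 1.78]
force: [-0.7, 2.3, 7.6]
grip_width: 0.0536
finger_force: 40.9
(array([ 0.639, -0.485, -0.144]), array([-0.002,  0.793, -1.031])) (array([ 0.642, -0.546, -0.146]), array([-0.002,  0.745,  1.146]))
```

```bash
python3 -m inch '[[-0.15,0,-0.15,0,0,0,0],[-0.35,0,-0.35,0,0,0,0],[-0.55,0,-0.55,0,0,0,0],[-0.74,0,-0.74,0,0,0,0],[-0.74,0,-0.74,0,0.06,-0.08,0],[-0.74,0,-0.74,0,0.13,-0.17,0],[-0.74,0,-0.74,0,0.2,-0.26,0],[-0.74,0,-0.74,0,0.26,-0.34,0],[-0.74,0,-0.74,0,0.33,-0.43,0],[-0.74,0,-0.74,0,0.396,-0.515,0],[-0.74,0,-0.74,0,0.396,-0.515,0],[-0.74,0,-0.74,0,0.396,-0.515,0]]'
python3 - <<'E'
from h import *
o=bot.observe(); print(o["qpos"].round(2))
print(place(L(.235,.09),-ex))
E
```

```text
clock: 15.8
position: [0.6434, -0.0669, 0.2416]
tool_rot: [-2.818, 0.001, 2.517]
force: [0.4, 0.5, -1.2]
grip_width: 0.0537
finger_force: 43.5
[ 0.07  0.68 -0.3   1.38  0.42  1.36  0.62]
(array([0.737, 0.119, 0.317]), array([-0.002,  0.397, -0.518]))
```

```bash
python3 -m inch '[[0.1,0.02,0.04,0,0.06,-0.08,0],[0.25,0.04,0.1,0,0.13,-0.17,0],[0.4,0.06,0.17,0,0.2,-0.26,0],[0.55,0.09,0.24,0,0.26,-0.34,0],[0.65,0.11,0.28,0,0.33,-0.43,0],[0.737,0.119,0.317,0,0.397,-0.518,0],[0.737,0.119,0.317,0,0.397,-0.518,0],[0.737,0.119,0.317,0,0.397,-0.518,0]]'
python3 - <<'E'
from h import *
o=bot.observe(); print(o["qpos"].round(2))
print(place(L(.235,.03),-ex))
E
```

```text
clock: 16.8
position: [0.5258, 0.0208, 0.1748]
tool_rot: [-3.136, -0.785, -3.026]
force: [-0.2, 0.3, -2.1]
grip_width: 0.0537
finger_force: 43.5
[ 0.14  0.94 -0.52  1.32  0.25  1.76  1.27]
(array([-0.213,  0.004,  0.217]), array([-0.002,  0.   , -0.002]))
```

```bash
python3 -m inch '[[-0.1,0.004,0.1,0,0,0,0],[-0.213,0.004,0.217,0,0,0,0],[-0.213,0.004,0.217,0,0,0,0],[-0.213,0.004,0.217,0,0,0,0]]'
cat >> h.py <<'E'
def bottle(exp,zs,mask):
    for n in("scene","top"):
        f=bot.grab_frame(n); W=cloud(f); hsv=cv2.cvtColor(f["img"],cv2.COLOR_RGB2HSV)
        m=mask(hsv)&(np.hypot(W[...,0]-exp[0],W[...,1]-exp[1])<.045)
        P=W[m]; print(n,len(P),P[:,2].min().round(3),P[:,2].max().round(3))
        for a,b in zs:
            p=P[(P[:,2]>a)&(P[:,2]<b)]
            if len(p)>10:
                c,e=circ(p); q=np.r_[c,0]-K; print(a,len(p),c.round(4),e.round(4),"s",(q@ey).round(4),"n",(q@ex).round(4))
E
python3 - <<'E'
from h import *
bottle(L(.235,0),((.035,.08),(.08,.13),(.13,.165)),lambda h:(h[...,0]>15)&(h[...,0]<38)&(h[...,1]>60))
f=bot.grab_frame("scene"); save("s4.png",f["img"][80:280,100:400].repeat(2,0).repeat(2,1))
E
```

```text
clock: 17.3
position: [0.5252, 0.0214, 0.1151]
tool_rot: [-3.139, -0.786, -3.022]
force: [-0.1, -0.9, -1.4]
grip_width: 0.0529
finger_force: 43.6
scene 268 0.035 0.222
0.035 106 [0.5216 0.0197] 0.0022 s 0.234 n 0.0024
0.08 98 [0.5215 0.0187] 0.0024 s 0.233 n 0.0021
0.13 24 [0.5233 0.0199] 0.0033 s 0.234 n 0.004
top 222 0.043 0.636
0.035 11 [0.5214 0.0201] 0.0004 s 0.2345 n 0.0022
0.08 17 [0.5217 0.0198] 0.0003 s 0.2341 n 0.0024
0.13 71 [0.521  0.0142] 0.0031 s 0.2286 n 0.0011
```

View pics/s4.png

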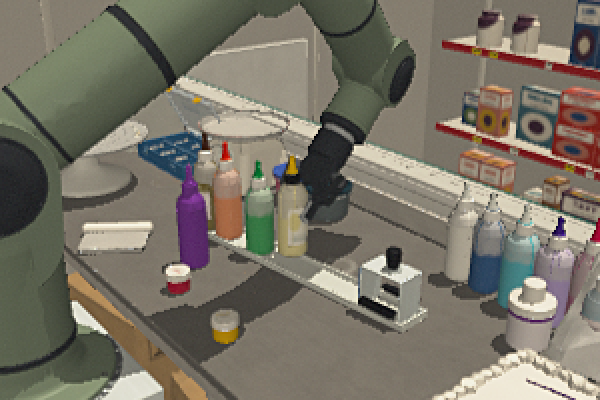

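```bash
python3 -m inch '[[0.005,0,0.005,0,0,0,0],[-0.015,0,0.025,0,0,0,0],[-0.035,0,0.045,0,0,0,0],[-0.05,0,0.06,0,0,0,0],[-0.062,0,0.072,0,0,0,0],[-0.07,0,0.08,0,0,0,0],[-0.076,0,0.086,0,0,0,0],[-0.076,0,0.086,0,0,0,0]]'
python3 - <<'E'
from h import *
bottle(L(.235,0),((.015,.06),(.08,.13)),lambda h:(h[...,0]>15)&(h[...,0]<38)&(h[...,1]>60))
E
```

```text
clock: 18.45
position: [0.5229, 0.0213, 0.0905]
tool_rot: [-3.141, -0.789, -3.019]
force: [-0.8, 0.6, -2.0]
grip_width: 0.0532
finger_force: 43.6
scene 259 0.007 0.199
0.015 95 [0.5188 0.02  ] 0.002 s 0.2346 n -0.0004
0.08 55 [0.5199 0.0178] 0.0017 s 0.2323 n 0.0005
top 197 0.003 0.608
0.015 14 [0.5193 0.0205] 0.0003 s 0.235 n 0.0002
0.08 26 [0.5185 0.0174] 0.0007 s 0.2321 n -0.001
```

```bash
python3 -m inch '[[-0.003,0,0.003,0,0,0,0],[-0.007,0,0.007,0,0,0,0],[-0.007,0,0.007,0,0,0,0]]';python3 -m inch '[[-0.003,0,0.003,0,0,0,0],[-0.006,0,0.006,0,0,0,0],[-0.006,0,0.006,0,0,0,0]]'
```

```text
clock: 18.92
position: [0.5229, 0.0212, 0.0885]
tool_rot: [-3.141, -0.789, -3.019]
force: [-0.0, 0.8, -2.8]
grip_width: 0.0534
finger_force: 43.6
clock: 19.3
position: [0.5229, 0.0213, 0.0868]
tool_rot: [-3.141, -0.789, -3.019]
force: [-0.3, 0.1, -2.1]
grip_width: 0.0535
finger_force: 43.6
```

```bash
python3 -m inch '[[-0.003,0,0.003,0,0,0,0],[-0.006,0,0.006,0,0,0,0],[-0.006,0,0.006,0,0,0,0]]';python3 -m inch '[[-0.003,0,0.003,0,0,0,0],[-0.006,0,0.006,0,0,0,0],[-0.006,0,0.006,0,0,0,0]]'
```

```text
clock: 19.68
position: [0.5228, 0.0214, 0.0864]
tool_rot: [-3.141, -0.79, -3.019]
force: [0.0, 0.1, 13.8]
grip_width: 0.0536
finger_force: 44.6
clock: 20.05
position: [0.5227, 0.0217, 0.0858]
tool_rot: [3.141, -0.79, -3.018]
force: [-1.4, 0.9, 27.9]
grip_width: 0.0541
finger_force: 44.8
```

Run:
```python
from h import *
f=bot.grab_frame("scene"); W=cloud(f); q=W-K; s=q@ey; n=q@ex
for s0 in(.325,.2345):
    m=(abs(s-s0)<.012)&(abs(n)<.03)&(W[...,2]<.25)
    z=W[...,2][m]; print(s0,"spout top",np.sort(z)[-6:].round(4),"low",np.percentile(z[z>0],[1]))
```

```text
0.325 spout top [0.1799 0.1816 0.1834 0.1845 0.1869 0.1871] low [0.00680536]
0.2345 spout top [0.1887 0.1889 0.1898 0.1909 0.1926 0.1941] low [0.00447634]
```

Contact is confirmed and the spout top is at 0.194 m. I'll relieve the force, release and retreat.

```bash
python3 -m inch '[[0.006,0,-0.006,0,0,0,0],[0.007,0,-0.007,0,0,0,0],[0.007,0,-0.007,0,0,0,0.8],[0.007,0,-0.007,0,0,0,0.8],[0.007,0,-0.007,0,0,0,0.8],[0.007,0,-0.05,0,0,0,0.8],[0.007,0,-0.15,0,0,0,0.8],[0.007,0,-0.35,0,0,0,0.8],[0.007,0,-0.6,0,0,0,0.8],[0.007,0,-0.8,0,0,0,0.8],[0.007,0,-0.8,0,0,0,0.8],[0.007,0,-0.8,0,0,0,0.8]]'
python3 - <<'E'
from h import *
f=bot.grab_frame("scene"); save("s5.png",f["img"][80:280,100:400].repeat(2,0).repeat(2,1))
f=bot.grab_frame("top"); W=cloud(f); q=W-K
m=(W[...,2]>.112)&(W[...,2]<.13)&(abs(q[...,0])<.03)&(abs(q[...,1])<.04); p=W[m]; print("knob",len(p),((p.max(0)+p.min(0))/2).round(4),p.mean(0).round(4))
print(bot.observe()["qpos"].round(2))
k=K+up*.104
print(row(k+up*.12,frame(-up,ex)))
print(row(k+up*.12,frame(-up,-ey)),"closing along lane")
E
```

```text
clock: 21.6
position: [0.625, 0.033, 0.1888]
tool_rot: [-3.141, -0.792, -3.022]
force: [-0.8, 0.6, -1.0]
grip_width: 0.0682
finger_force: 0.0
knob 59 [ 0.5479 -0.2132  0.118 ] [ 0.5479 -0.2138  0.1191]
[-0.21  1.06  0.16  0.94 -0.11  1.93  1.62]
(array([ 0.489, -1.176,  0.278]), array([-0.394, -0.389,  0.943]))
(array([ 0.489, -1.176,  0.278]), array([ 0.767, -0.005, -1.847])) closing along lane
```

View pics/s5.png

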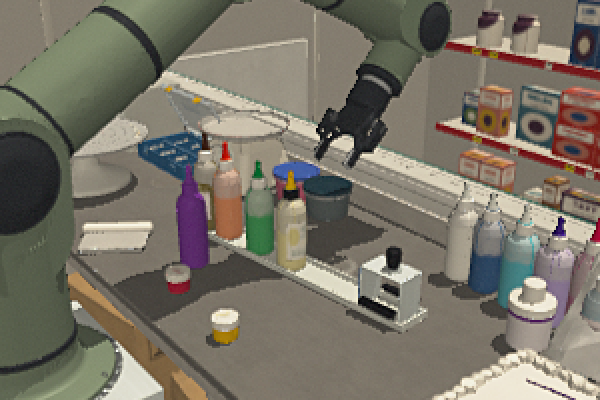

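Four bottles stand in the lane; yellow is at (291,235) and the knob at (394,258). Now the follower.

```bash
python3 -m inch '[[0.05,-0.2,-0.05,-0.03,-0.03,0.08,0.8],[0.1,-0.4,-0.05,-0.07,-0.07,0.17,0.8],[0.15,-0.6,0,-0.11,-0.11,0.26,0.8],[0.2,-0.8,0.05,-0.15,-0.15,0.35,0.8],[0.25,-0.9,0.1,-0.19,-0.19,0.45,0.8],[0.3,-0.95,0.15,-0.23,-0.23,0.54,0.8],[0.35,-0.98,0.2,-0.26,-0.26,0.63,0.8],[0.4,-0.98,0.2,-0.3,-0.3,0.72,0.8],[0.45,-1,0.22,-0.34,-0.34,0.81,0.8],[0.489,-1,0.25,-0.394,-0.389,0.943,0.8],[0.489,-1,0.25,-0.394,-0.389,0.943,0.8],[0.489,-1,0.25,-0.394,-0.389,0.943,0.8]]'
python3 - <<'E'
from h import *
k=K+up*.107; print(bot.observe()["qpos"].round(2))
print(row(k,frame(-up,ex)))
E
```

```text
clock: 23.2
position: [0.5451, -0.1765, 0.223]
tool_rot: [-3.136, -0.006, 1.693]
force: [0.6, 0.9, 0.3]
grip_width: 0.0679
finger_force: 0.0
[-0.19  0.54  0.58  1.78 -0.36  0.94  0.67]
(array([-0.185, -0.008,  0.589]), array([-0.004, -0.004,  0.001]))
```

```bash
python3 -m inch '[[-0.185,-0.008,0.05,0,0,0,0.8],[-0.185,-0.008,0.2,0,0,0,0.8],[-0.185,-0.008,0.4,0,0,0,0.8],[-0.185,-0.008,0.53,0,0,0,0.8],[-0.185,-0.008,0.589,0,0,0,0.8],[-0.185,-0.008,0.589,0,0,0,0.8],[-0.185,-0.008,0.589,0,0,0,0],[-0.185,-0.008,0.589,0,0,0,0],[-0.185,-0.008,0.589,0,0,0,0],[-0.185,-0.008,0.589,0,0,0,0],[-0.185,-0.008,0.589,0,0,0,0]]' 40
python3 - <<'E'
from h import *
o=bot.observe(); R0=R.from_euler("xyz",o["tool_rot"]).as_matrix(); print((R0.T@ey).round(3))
E
```

```text
clock: 24.58
position: [0.5471, -0.2149, 0.1063]
tool_rot: [-3.137, -0.004, 1.69]
force: [-6.5, 0.4, 11.9]
grip_width: 0.024
finger_force: 38.7
[ 1.    -0.001  0.004]
```

```bash
python3 -m inch '[[0.01,0,0,0,0,0,0],[0.03,0,0,0,0,0,0],[0.06,0,0,0,0,0,0],[0.1,0,0,0,0,0,0],[0.14,0,0,0,0,0,0],[0.18,0,0,0,0,0,0],[0.22,0,0,0,0,0,0],[0.26,0,0,0,0,0,0],[0.3,0,0,0,0,0,0],[0.34,0,0,0,0,0,0],[0.38,0,0,0,0,0,0],[0.42,0,0,0,0,0,0],[0.46,0,0,0,0,0,0],[0.5,0,0,0,0,0,0],[0.54,0,0,0,0,0,0],[0.58,0,0,0,0,0,0],[0.62,0,0,0,0,0,0],[0.66,0,0,0,0,0,0],[0.69,0,0,0,0,0,0],[0.71,0,0,0,0,0,0]]'
python3 - <<'E'
from h import *
o=bot.observe(); print((o["position"]-K)@ey,(o["position"]-K)@ex,o["force"]@ey,o["force"].round(1))
E
```

```text
clock: 27.08
position: [0.5303, -0.0738, 0.1064]
tool_rot: [-3.137, -0.004, 1.69]
force: [-3.8, -4.2, 3.5]
grip_width: 0.0241
finger_force: 39.1
0.1401302907187239 -0.00022571863744897714 -3.734385519896241 [-3.8 -4.2  3.5]
```

```bash
python3 -m inch '[[0.02,0,0,0,0,0,0],[0.035,0,0,0,0,0,0],[0.045,0,0,0,0,0,0],[0.055,0,0,0,0,0,0],[0.065,0,0,0,0,0,0],[0.075,0,0,0,0,0,0],[0.085,0,0,0,0,0,0],[0.095,0,0,0,0,0,0],[0.105,0,0,0,0,0,0],[0.115,0,0,0,0,0,0],[0.125,0,0,0,0,0,0],[0.135,0,0,0,0,0,0],[0.145,0,0,0,0,0,0],[0.155,0,0,0,0,0,0],[0.165,0,0,0,0,0,0],[0.175,0,0,0,0,0,0],[0.185,0,0,0,0,0,0],[0.195,0,0,0,0,0,0],[0.205,0,0,0,0,0,0],[0.215,0,0,0,0,0,0]]'
python3 - <<'E'
from h import *
o=bot.observe(); print((o["position"]-K)@ey,(o["position"]-K)@ex,o["force"]@ey,o["force"].round(1))
f=bot.grab_frame("scene"); save("s6.png",f["img"][100:260,150:350].repeat(3,0).repeat(3,1))
E
```

```text
clock: 29.58
position: [0.5252, -0.0314, 0.1064]
tool_rot: [-3.137, -0.003, 1.689]
force: [-3.5, -4.3, 1.8]
grip_width: 0.0239
finger_force: 39.1
0.18284822626055056 -0.00017797340015715695 -3.89213221172289 [-3.5 -4.3  1.8]
```

View pics/s6.png

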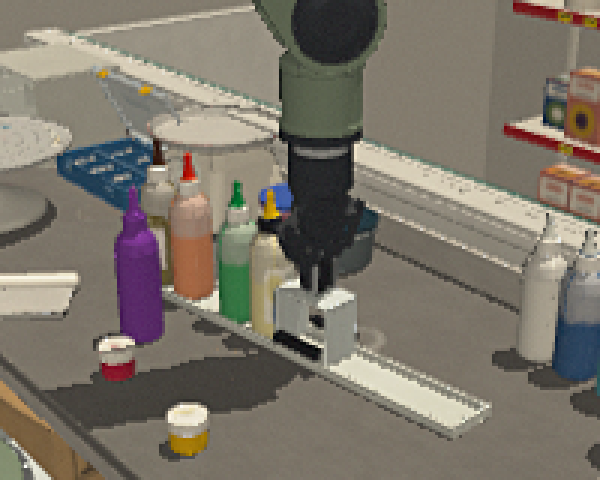

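The view shows yellow upright against the pad at (268,280), green at (237,265), and orange and brown standing. I'll continue slowly.

```bash
python3 -m inch '[[0.01,0,0,0,0,0,0],[0.02,0,0,0,0,0,0],[0.03,0,0,0,0,0,0],[0.04,0,0,0,0,0,0],[0.05,0,0,0,0,0,0],[0.06,0,0,0,0,0,0],[0.07,0,0,0,0,0,0],[0.08,0,0,0,0,0,0],[0.09,0,0,0,0,0,0],[0.1,0,0,0,0,0,0],[0.11,0,0,0,0,0,0],[0.12,0,0,0,0,0,0],[0.13,0,0,0,0,0,0],[0.14,0,0,0,0,0,0],[0.15,0,0,0,0,0,0],[0.16,0,0,0,0,0,0],[0.17,0,0,0,0,0,0],[0.18,0,0,0,0,0,0],[0.19,0,0,0,0,0,0],[0.2,0,0,0,0,0,0]]'
python3 - <<'E'
from h import *
o=bot.observe(); print((o["position"]-K)@ey,(o["position"]-K)@ex,o["force"]@ey,o["force"].round(1))
W=cloud(bot.grab_frame("top")); q=W-K
# spout tops along lane
f=bot.grab_frame("scene"); W=cloud(f); s=(W-K)@ey; n=(W-K)@ex
m=(W[...,2]>.165)&(W[...,2]<.215)&(abs(n)<.02)&(s>.2)&(s<.55); h,e=np.histogram(s[m],np.arange(.24,.52,.008)); print([(round(a,3),int(b)) for a,b in zip(e,h) if b])
E
```

```text
clock: 32.12
position: [0.5205, 0.0084, 0.1064]
tool_rot: [-3.137, -0.003, 1.69]
force: [-1.2, -5.1, -1.3]
grip_width: 0.0241
finger_force: 39.2
0.22287141043808018 -0.00012095171805136579 -4.943012890542324 [-1.2 -5.1 -1.3]
[(np.float64(0.288), 8), (np.float64(0.296), 16), (np.float64(0.304), 3), (np.float64(0.344), 7), (np.float64(0.352), 13), (np.float64(0.4), 5), (np.float64(0.408), 16), (np.float64(0.416), 19), (np.float64(0.424), 1), (np.float64(0.464), 9), (np.float64(0.472), 22), (np.float64(0.48), 12), (np.float64(0.488), 2)]
```

```bash
python3 -m inch '[[0.01,0,0,0,0,0,0],[0.02,0,0,0,0,0,0],[0.03,0,0,0,0,0,0],[0.04,0,0,0,0,0,0],[0.05,0,0,0,0,0,0],[0.06,0,0,0,0,0,0],[0.07,0,0,0,0,0,0],[0.08,0,0,0,0,0,0],[0.085,0,0,0,0,0,0],[0.09,0,0,0,0,0,0]]'; python3 -m inch '[[0.005,0,0,0,0,0,0],[0.01,0,0,0,0,0,0],[0.015,0,0,0,0,0,0]]'
python3 - <<'E'
from h import *
o=bot.observe(); print((o["position"]-K)@ey,o["force"]@ey,o["force"].round(1))
E
```

```text
clock: 33.48
position: [0.5184, 0.026, 0.1064]
tool_rot: [-3.137, -0.003, 1.689]
force: [-2.5, -5.4, -1.1]
grip_width: 0.024
finger_force: 39.2
clock: 33.85
position: [0.5182, 0.0274, 0.1065]
tool_rot: [-3.137, -0.001, 1.688]
force: [-0.3, -19.9, -3.8]
grip_width: 0.0242
finger_force: 39.3
0.2420456826353217 -19.72867192328073 [ -0.3 -19.9  -3.8]
```

```bash
python3 -m inch '[[-0.004,0,0,0,0,0,0],[-0.006,0,0,0,0,0,0],[-0.006,0,0,0,0,0,0]]'
python3 - <<'E'
from h import *
o=bot.observe(); print((o["position"]-K)@ey,o["force"]@ey,o["force"].round(1))
E
```

```text
clock: 34.22
position: [0.5183, 0.0272, 0.1064]
tool_rot: [-3.137, -0.003, 1.689]
force: [-1.7, -9.6, -2.4]
grip_width: 0.024
finger_force: 39.5
0.24187844559528984 -9.3740421619476 [-1.7 -9.6 -2.4]
```

```bash
python3 -m inch '[[-0.004,0,0,0,0,0,0],[-0.004,0,0,0,0,0,0],[-0.004,0,0,0,0,0,0.4],[-0.004,0,0,0,0,0,0.6],[-0.004,0,0,0,0,0,0.6],[-0.004,0,0,0,0,0,0.6],[-0.004,0,-0.05,0,0,0,0.6],[-0.004,0,-0.2,0,0,0,0.6],[-0.05,0,-0.5,0,0,0,0.6],[-0.1,0,-0.8,0,0,0,0.6],[-0.2,0,-0.9,0,0,0,0.6],[-0.4,0,-0.9,0,0,0,0.6],[-0.7,0,-0.9,0,0,0,0.6],[-1,0,-0.9,0,0,0,0.6],[-1,0,-0.9,0,0,0,0.6],[-1,0,-0.9,0,0,0,0.6]]'
python3 - <<'E'
from h import *
f=bot.grab_frame("scene"); W=cloud(f); s=(W-K)@ey; n=(W-K)@ex
for nm in("scene","top"):
    f=bot.grab_frame(nm); W=cloud(f); s=(W-K)@ey; n=(W-K)@ex; im=f["img"]
    if nm=="scene": a=cv2.resize(im[100:240,170:340],(510,420),interpolation=cv2.INTER_CUBIC)
    m=(W[...,2]>.03)&(W[...,2]<.14)&(abs(n)<.035)
    for s0 in(.32,.376,.431,.486):
        p=W[m&(abs(s-s0)<.025)&(n<-.005)]
        if len(p)>15: c,e=circ(p); q=np.r_[c,0]-K; print(nm,s0,len(p),e.round(4),"s",(q@ey).round(4),"n",(q@ex).round(4))
    k=(W[...,2]>.112)&(W[...,2]<.13)&(abs(n)<.03)&(s>.2)&(s<.28); print("knob s",s[k].mean())
save("f.png",a)
E
```

```text
clock: 36.22
position: [0.5428, -0.1707, 0.2858]
tool_rot: [-3.137, -0.004, 1.689]
force: [-0.2, 0.3, 0.4]
grip_width: 0.0513
finger_force: 0.0
scene 0.32 241 0.0033 s 0.32 n 0.0006
scene 0.376 222 0.0038 s 0.3764 n 0.0026
scene 0.431 203 0.0028 s 0.4306 n 0.0034
scene 0.486 111 0.0028 s 0.4857 n 0.0037
knob s 0.23575648237792127
top 0.32 149 0.0039 s 0.32 n 0.0021
top 0.376 148 0.0038 s 0.3751 n 0.0043
top 0.431 126 0.0021 s 0.4305 n 0.004
top 0.486 123 0.0025 s 0.4862 n 0.0028
knob s 0.24193157079780994
```

View pics/f.png

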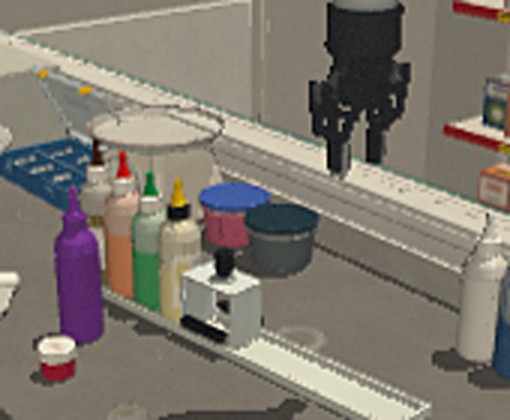

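All four bottles stand in a row at (97,205), (122,225), (148,240) and (180,255). They are 55 mm apart, with the follower pad against yellow and the gripper clear.

```bash
python3 -c "
from workcell import bot
print(bot.job_done())"
```

```text
the job is handed in; nothing more can be done
None
```

Green and yellow now stand upright behind orange and brown, and the follower is slid up so the row of four is snug against the end stop (push peaked near 20 N, then relieved); the job was handed in after about 36 s, with no result returned.

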